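Unlock the fume extractor's gate and hold it half open

ROBOT

A 6-joint arm with a two-finger parallel gripper is mounted at the origin on the work surface. World frame = base frame: x ahead of the robot, y to its left, z up, the work surface at z = 0. Lengths are in m, angles in rad, forces in N, time in s.
With the tool pointing down it reaches from about 0.25 to 0.775 m from the base axis. Payload 4 kg.
Tool frame: the origin (TCP) lies midway between the tips of the shut fingers; the grasp point (between the pads) lies 19 mm behind it; y points along the fingers, x is the direction in which the jaws open and shut, and the axes are right-handed (so a half turn about y gives the same grasp; the last joint's range is limited). The gripper opens to 94 mm and grips with 3 to 60 N. Pads are 16 mm wide; open, the fingers measure 119 mm over their backs; the gripper's body (75 mm by 177 mm) begins 78 mm behind the grasp point.
Start: joints at [1.237, 0.087, 1.371, -0, 1.684, -0.103], TCP at [0.126, 0.535, 0.206] pointing down, gripper open.
Joint ranges: [-3.1, 3.1], [-0.76, 2.03], [0.27, 2.55], [-1.08, 4.22], [0.17, 2.65], [-2.57, 2.57]. Speed limits (rad/s): [2.79, 2.79, 3.14, 3.14, 3.14, 3.14].

INTERFACE

Orientations are given as [roll, pitch, yaw] about the fixed x, y, z axes, in that order (R = Rz(yaw) Ry(pitch) Rx(roll)).
In Python, from bench import robot gives the robot as it stands.
- The arm moves only by the shell command python3 -m creep 'ROWS'. ROWS is JSON, a list of rows, each a list of 7 numbers: the shift along the tool's x, y, z in mm, then the turn, a rotation vector about the tool's x, y, z in degrees, then the closure in counts, from 0 (fully open) to 255 (shut). A call has 1 to 5 rows; each row is the pose to reach, as a shift and turn from the pose commanded when the call began, along the tool's axes at that moment; what a row does not reach only later rows make up. A row lasts 1/8 s, in which the tool goes at most 62.5 mm and 10.7 degrees, less where a joint would pass 70% of its speed; a pose out of reach is approached as far as the arm can. A call with a gripper value outside its range is refused whole. The fingers move at their own pace and stop on an object; the grip force is fixed at half the most. Time passes only in rows, so rows that repeat a pose let the fingers close. It gives the time, the measured TCP pose, the force and the opening at its end, in the units of the state.
- robot.get_obs(): the state, without advancing time (a new reading comes with each control period).
- robot.snapshot(name): name is "scene" or "top"; returns a dict with "color" (400x640x3 uint8, blue, green, red), "fx", "fy", "cx", "cy" (pixels), "world_from_camera" (4x4, takes a point from camera to world coordinates). Camera axes: x right, y down, z forward; pixel columns grow to the right and rows downward; lengths in m; the calibration is good to about 2 mm. A picture is of the moment at which its call begins. There is no depth.
- robot.close_job(): hands the job in, once; it reports no verdict.
Trained networks look in the newest picture that a camera, given by its name, has taken for a name from the list of things; names that differ only in an ending like _2 or _b are one class to them, and where a whole thing is asked for, a point or a joint stands for the part that bears it (a point fixed in the world has none). Each returns a list of dicts, best first, with "p" (0 to 1); they miss things now and then, are a little off and sometimes report something else, mostly with a low value. They report only what shows in the picture. A call takes as long as a camera call. They do not tell look-alikes from the thing itself.
- robot.spot_in(name, camera): "point" ([x, y, z] in m, in world coordinates, good to about 4 mm: the middle of the surface that is visible of it).
- robot.landmark_of(name, camera): "point" ([x, y, z] in m, in world coordinates, good to about 4 mm: a listed point, or the origin of a listed thing).
The state is a dict: "time": time; "joint_positions": joint angles; "qvel": joint speeds; "joint_torque": joint torques, N m; "tool_pos": TCP position; "ee_rot": TCP orientation; "wrist_force": force on the tool from outside, world axes, zero at the start; "wrist_torque": the same for the moment, N m; "width": finger opening in m.
Only numpy, scipy, OpenCV 4.12 (cv2) and the standard library are available. Lean on these libraries where they do the work, as an engineer would, in place of code of your own. Each camera call takes 0.05 s, during which the arm holds its last target.

TASK

Unlock the fume extractor on the welding bench: turn its locking key counter-clockwise until its wing lies along the slot, lift it straight out and leave it in the shallow tray. Then slide the sprung gate open by its black tab to half its travel, never pulling it far past half, and finish while holding it still there with the gripper, because it springs shut when let go. Leave the other things on the bench where they are.

Things in the scene. Friction and masses are not known exactly. Their poses are not given: they have to be found in the camera images.
- extractor: grey fume-extraction box 200 (x) x 240 (y) x 70 mm high, fixed to the bench. Origin: centre of its underside, z up. On its top: a slide gate moving along the box's y and, towards +x, a steel bracket whose bridge plate (52 x 56 mm, its top 34 mm above the box top) has a slot 42 x 17 mm along the box's x
- socket (a point): point on the box top on the seated key's axis, under the middle of the bridge slot, at (62, 8, 70) mm in the box frame; axes as the box's. The key starts turned 60 to 85 degrees clockwise (from above) of the slot; turned counter-clockwise until its wing is parallel to the box's x (within 10 degrees) it lifts straight out, free after 35 mm. A stop ends the turn 12 degrees past parallel
- key: locking key, 74 mm tall, 0.08 to 0.17 kg, captive in the bracket at the start, blocking the gate. Origin: centre of its foot, z up its 12 mm round shaft. Steel cross-bar 34 x 8 x 8 mm along the key's x, 18 to 26 mm up, caught under the bridge. Black finger wing 60 (x) x 14 (y) mm, 42 to 74 mm up, parallel to the cross-bar
- gate (a joint): gate opening in m: 0 closed, 0.04 half, 0.08 fully open; it moves along the box's +y. A spring closes it: 3 N when closed, rising 1.5 N per 10 mm (9 N at half, 15 N fully open); let go, it springs shut. At half travel the pointer on the gate's -x edge meets the dark mark on the rail
- gate_tab (a point): centre of the top of the gate's upright black tab, 44 mm (box x) x 14 mm (box y, the sliding direction) x 45 mm tall; the tab's top is 123 mm above the bench, its foot on the gate plate. Moves with the gate; axes as the box's
- tray: shallow open aluminium tray 180 (x) x 150 (y) x 30 mm, walls and floor 4 mm, fixed. Origin: centre of its underside, z up. On the left or on the right of the box
- electrode_box: closed cardboard electrode box 150 x 90 x 45 mm, loose, leave it alone. Origin: centre of its underside
- spray_can: upright white spray can, 60 mm across, 150 mm tall, loose, leave it alone. Origin: centre of its underside
- hammer: hammer lying flat, loose, leave it alone. Origin: on its underside near the middle
- brush: brush lying flat, loose, leave it alone. Origin: on its underside near the middle
- discs: stack of black grinding discs, 100 mm across, 18 mm high, loose, leave it alone. Origin: centre of its underside
- collar: steel shaft collar, 44 mm across, 25 mm high, loose, leave it alone. Origin: centre of its underside
- block: dark steel block 50 x 40 x 30 mm, loose, leave it alone. Origin: centre of its underside
Mind the look-alikes: they are no part of the job. What is meant by the key is not purple, and is the smaller of those in its own colour.

How it is judged:
On the way, in this order (a step that is already met when the one before it is completed fails the run):
1. the key is turned until its wing lies along the slot (within 14 degrees), still seated (angle between the x axis of key and the x axis of extractor, either way round below 0.25 rad and z of key in the frame of socket below 0.02 m).
2. the key is lifted clear of the bracket (z of key in the frame of socket above 0.035 m), for 0.1 s.
3. the key lies in the tray, let go and at rest (x of key in the frame of tray between -0.085 and 0.085 m and y of key in the frame of tray between -0.07 and 0.07 m and z of key in the frame of tray below 0.06 m and linear speed of key below 0.05 m/s and contact force between key and tray above 0.1 N and contact force between the arm and key below 0.1 N), for 0.2 s.
At the end, for the whole second after the job is handed in: the gate stands still at 33 to 47 mm of its 80 mm travel with the robot's fingers bearing on it with more than 3 N; the key lies at rest inside the tray, not touched by the robot and not touching the gate (all of step 3 and value of joint gate between 0.033 and 0.047 m and velocity of joint gate between -0.01 and 0.01 m/s and contact force between the fingers and gate above 3 N and contact force between key and gate below 0.1 N); the arm keeps its last pose, push and grip.
It fails at once if the gate is pulled more than three quarters open (60 mm) (value of joint gate above 0.06 m).
It fails at once if a bystander is moved more than 30 mm (distance of any of electrode_box, spray_can, hammer, brush, discs, collar, block from where it was at the start of the episode above 0.03 m).
It also fails if it takes over 61 s, if anything falls off the work surface, if the arm or the gripper's body presses on something with over 40 N, if the wrist force passes 120 N, or if a joint passes its speed limit or range.

## Working session

There is one attempt and no reset: what is moved stays moved. The work goes in short steps, Python scripts to look and compute and a shell command to move; the robot and the scene stay as the last step left them, time stands still between calls to the robot, and variables do not carry over. Pictures are saved under pics/ and viewed, and the job is handed in when it is done.

```bash
mkdir -p pics; ls; cat > h.py <<'E'
import numpy as np, cv2
from bench import robot
def snap(cam,name):
    s=robot.snapshot(cam); cv2.imwrite(f'pics/{name}.png',s['color']); np.savez(f'pics/{name}.npz',**{k:np.array(v) for k,v in s.items()}); return s
def load(name): return dict(np.load(f'pics/{name}.npz'))
def pix(s,p):
    T=np.linalg.inv(s['world_from_camera']); q=T[:3,:3]@np.array(p)+T[:3,3]
    return np.array([s['fx']*q[0]/q[2]+s['cx'], s['fy']*q[1]/q[2]+s['cy']])
def ray(s,u,v,z):
    T=np.array(s['world_from_camera']); d=T[:3,:3]@np.array([(u-s['cx'])/s['fx'],(v-s['cy'])/s['fy'],1]); o=T[:3,3]
    return o+d*(z-o[2])/d[2]
E
python3 - <<'E'
from h import *
np.set_printoptions(precision=4,suppress=True)
for c in ['top','scene']:
    s=snap(c,c+'0'); print(c,s['fx'],s['cx'],s['cy'],s['world_from_camera'])
    for n in ['extractor','socket','key','gate_tab','tray']:
        print(n,'L',[(np.round(d['point'],3),round(d['p'],2)) for d in robot.landmark_of(n,c)],'S',[(np.round(d['point'],3),round(d['p'],2)) for d in robot.spot_in(n,c)])
print(robot.get_obs())
E
```

```text
pics
top 392.8830493344414 322.36728092400665 198.21055780460992 [[ 0.0194 -0.9911  0.132   0.4692]
 [-0.9998 -0.0199 -0.0023 -0.0091]
 [ 0.0049 -0.132  -0.9912  1.0574]
 [ 0.      0.      0.      1.    ]]
extractor L [(array([0.546, 0.044, 0.   ]), 0.75)] S [(array([0.546, 0.045, 0.066]), 0.79)]
socket L [(array([0.609, 0.044, 0.07 ]), 0.6)] S [(array([0.546, 0.046, 0.072]), 0.87)]
key L [(array([ 0.741, -0.035,  0.003]), 0.56), (array([0.608, 0.051, 0.066]), 0.52), (array([ 0.484, -0.148,  0.001]), 0.52)] S [(array([ 0.737, -0.039,  0.109]), 0.79), (array([0.604, 0.047, 0.142]), 0.63), (array([ 0.484, -0.15 ,  0.07 ]), 0.45)]
gate_tab L [(array([ 0.484, -0.001,  0.125]), 0.66)] S [(array([ 0.506, -0.002,  0.08 ]), 0.87), (array([0.602, 0.047, 0.14 ]), 0.45)]
tray L [(array([ 0.463,  0.313, -0.003]), 0.83)] S [(array([0.461, 0.317, 0.004]), 0.64)]
scene 446.9095598655314 335.0872427679295 197.10920356673157 [[-0.7015  0.5842 -0.4082  1.0005]
 [ 0.7126  0.5715 -0.4068  0.3994]
 [-0.0044 -0.5763 -0.8172  0.8768]
 [ 0.      0.      0.      1.    ]]
extractor L [(array([0.548, 0.046, 0.
[... 313 characters left out ...]
 (array([ 0.488, -0.14 ,  0.065]), 0.48)]
gate_tab L [(array([ 0.485, -0.001,  0.122]), 0.66)] S [(array([0.508, 0.005, 0.076]), 0.68)]
tray L [(array([ 0.462,  0.318, -0.   ]), 0.84)] S [(array([0.458, 0.321, 0.005]), 0.7)]
{'time': 1.1, 'joint_positions': array([ 1.2369,  0.0872,  1.3707,  0.    ,  1.6836, -0.1031]), 'qvel': array([-0.0012, -0.0006,  0.0006, -0.0009,  0.0001,  0.0006]), 'joint_torque': array([  0.0003, -34.0032, -30.2613,   0.0717,   0.0233,   0.    ]), 'tool_pos': array([0.1258, 0.5354, 0.2055]), 'ee_rot': array([-1.5708, -0.0001,  1.34  ]), 'wrist_force': array([-0.6888,  0.4946,  0.2616]), 'wrist_torque': array([ 0.009 , -0.0329, -0.0264]), 'width': 0.09424004685569069}
```

View pics/top0.png

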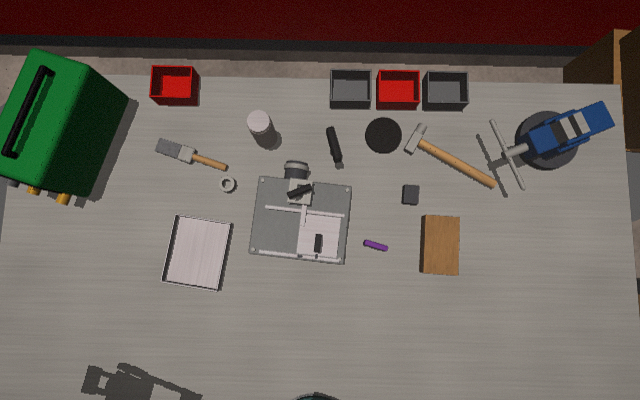

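View pics/scene0.png

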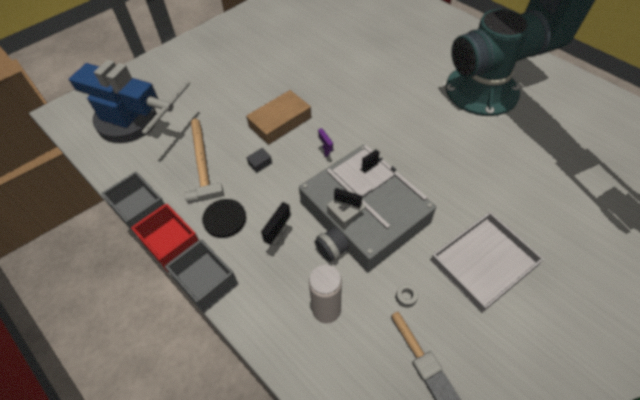

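```bash
python3 - <<'E'
from h import *
for n,c in (('top0',(345,150)),('scene0',(350,200))):
    s=load(n); 
    for nm,p in (('sock',[.608,.045,.07]),('tab',[.485,-.001,.123])): print(n,nm,pix(s,p))
    u,v=pix(s,[.6,.03,.12]).astype(int); im=s['color'][max(v-65,0):v+85,max(u-100,0):u+100]; print(max(u-100,0),max(v-65,0))
    cv2.imwrite(f'pics/{n}c.png',cv2.resize(im,None,fx=4,fy=4,interpolation=cv2.INTER_CUBIC))
E
```

```text
top0 sock [300.22702385 194.94982004]
top0 tab [317.15426414 243.72671899]
205 130
scene0 sock [347.31457321 212.4695885 ]
scene0 tab [371.06237995 153.94204509]
245 127
```

View crops.

The top view shows the box around (300,220), with the seated key's black wing at about (300,190) and the tab at (318,243). The tray is at (198,253). The look-alikes are a larger black one at (335,145) and a purple one at (375,245).

View pics/top0c.png

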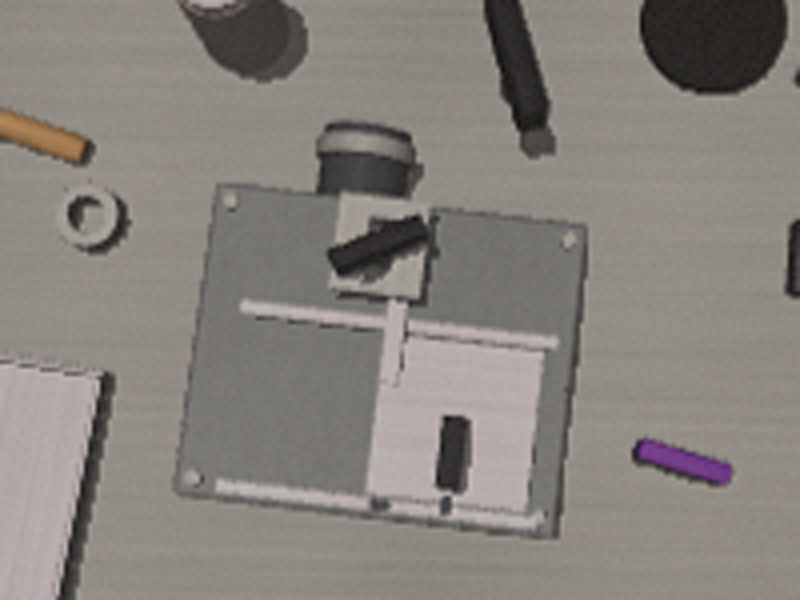

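View pics/scene0c.png

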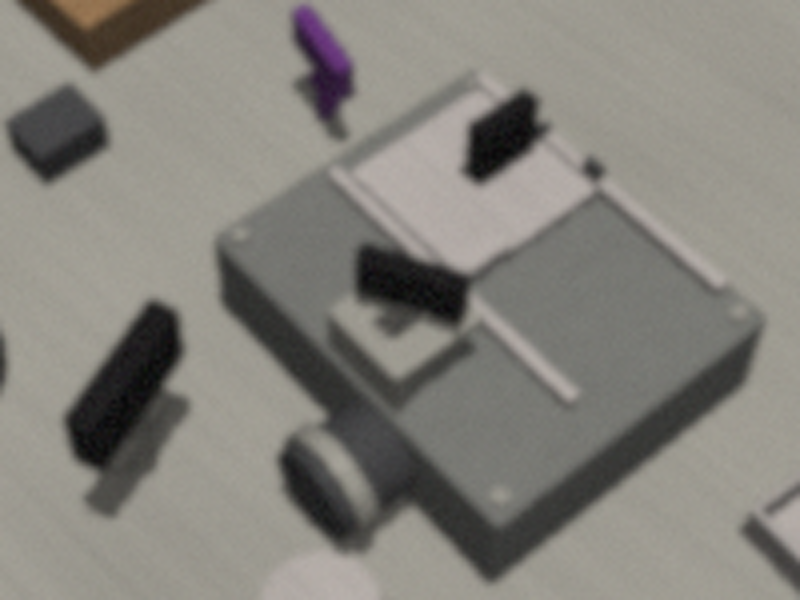

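The crops show the wing from (335,262) to (427,228) and the box-top corners at (220,186), (587,226), (557,537) and (178,494), all in 4x crop pixels. I'll compute the poses from these.

```bash
python3 - <<'E'
from h import *
np.set_printoptions(precision=4,suppress=True)
s=load('top0')
f=lambda u,v,z:ray(s,205+u/4,130+v/4,z)
C=[f(*c,.07) for c in((220,186),(587,226),(557,537),(178,494))]
print(np.array(C), 'ctr',np.mean(C,0))
ex=(C[0]+C[1]-C[2]-C[3]); ey=C[0]+C[3]-C[1]-C[2]
print('yaw x',np.degrees(np.arctan2(ex[1],ex[0])),np.degrees(np.arctan2(-ey[0],ey[1])),np.linalg.norm(ex)/2,np.linalg.norm(ey)/2)
# wing mask
im=s['color']; g=im.max(2)
def blob(u0,v0,u1,v1,z,th=60):
    m=(g[v0:v1,u0:u1]<th).astype(np.uint8); n,l,st,ce=cv2.connectedComponentsWithStats(m)
    k=1+np.argmax(st[1:,4]); ys,xs=np.where(l==k)
    P=np.array([ray(s,x+u0,y+v0,z)[:2] for x,y in zip(xs,ys)]).astype(np.float32)
    r=cv2.minAreaRect(P*1000); b=cv2.boxPoints(r); e=max([b[1]-b[0],b[2]-b[1]],key=np.linalg.norm)
    print('rect',r, 'dir',np.degrees(np.arctan2(e[1],e[0])), 'n',len(xs))
    c=P.mean(0); w,V=np.linalg.eigh(np.cov((P-c).T)); print('pca',c,np.degrees(np.arctan2(V[1,1],V[0,1])))
for th in (40,50,60): blob(284,178,315,205,.144,th)
for th in (40,50,60):blob(310,230,325,256,.123,th)
E
```

```text
[[ 0.6535  0.1489  0.07  ]
 [ 0.6324 -0.0856  0.07  ]
 [ 0.4366 -0.0688  0.07  ]
 [ 0.4585  0.1671  0.07  ]] ctr [0.5452 0.0404 0.07  ]
yaw x -5.117094322826632 -5.219182333642507 0.19614377029275346 0.23618010378960438
rect ((602.6361083984375, 41.74143981933594), (4.410711765289307, 54.893455505371094), 23.216632843017578) dir -66.78332 n 36
pca [0.6021 0.0424] 113.21109867680762
rect ((606.6209106445312, 43.89762496948242), (18.533130645751953, 56.975013732910156), 26.531919479370117) dir -63.46805 n 136
pca [0.607  0.0432] 115.03780049435517
rect ((607.8052978515625, 43.123291015625), (26.554506301879883, 60.32582473754883), 15.340622901916504) dir -74.659386 n 199
pca [0.6069 0.0425] 111.4517363683593
rect ((507.87152099609375, 1.0346641540527344), (2.3703036308288574, 0.0), 91.12208557128906) dir 91.12282 n 2
pca [0.5079 0.001 ] 91.1224420621874
rect ((486.6099853515625, 4.126035690307617), (9.393999099731445, 9.462236789659073e-07), 1.2525215148925781) dir 1.2525253 n 5
pca [0.4866 0.0041] -178.74747913811518
rect ((487.1394958496094, -1.2242155075073242), (13.506061553955078, 42.23504638671875), 83.98399353027344) dir -6.016006 n 102
pca [ 0.4873 -0.0014] 174.79906670463106
```

```bash
python3 - <<'E'
from h import *
s=load('top0')
cv2.imwrite('pics/trayc.png',cv2.resize(s['color'][200:300,150:250],None,fx=6,fy=6,interpolation=cv2.INTER_CUBIC))
E
```

```text
(no output)
```

View pics/trayc.png

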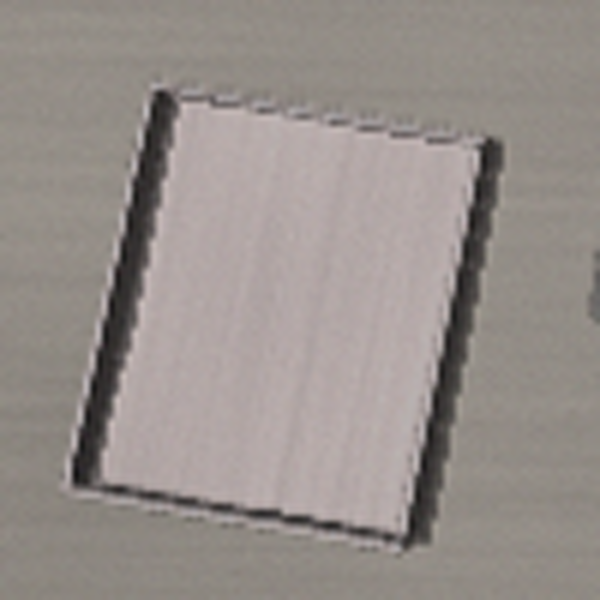

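```bash
cat >> h.py <<'E'
from scipy.spatial.transform import Rotation as Ro
def to(x,y,z,yaw):
    o=robot.get_obs(); R=Ro.from_euler('xyz',o['ee_rot']); p=np.array(o['tool_pos'])
    d=R.inv().apply(np.array([x,y,z])-p)*1000
    T=Ro.from_euler('xyz',[-np.pi/2,0,np.radians(yaw)]); r=np.degrees((R.inv()*T).as_rotvec())
    print('t',round(o['time'],2),'p',np.round(p,4),'yaw',np.degrees(o['ee_rot']).round(1),'F',np.round(o['wrist_force'],1),'w',round(o['width'],4))
    print('row',np.round(d,1),np.round(r,1))
def st(): to(0.6,0,.2,0)
E
python3 - <<'E'
from h import *
to(.607,.045,.2,22)
s=load('top0')
P=[ray(s,150+u/6,200+v/6,.03) for u,v in ((157,88),(500,142),(413,547),(70,486))]
P=np.array(P);print(P.round(3),P.mean(0)); e=P[0]+P[1]-P[2]-P[3]; print(np.degrees(np.arctan2(e[1],e[0])),np.linalg.norm(e)/2)
print(np.linalg.norm(P[0]+P[3]-P[1]-P[2])/2)
# verify wing yaw by scene cam
s=load('scene0')
for a in (-60,-67,-74):
    d=.03*np.array([np.cos(np.radians(a)),np.sin(np.radians(a))])
    for sg in (-1,1): print(a,sg,((pix(s,[.608+sg*d[0],.045+sg*d[1],.144])-[245,127])*4).round(), ((pix(load('top0'),[.608+sg*d[0],.045+sg*d[1],.144])-[205,130])*4).round())
E
```

```text
t 1.1 p [0.1258 0.5354 0.2055] yaw [-90.   -0.   76.8] F [-0.7  0.5  0.3] w 0.0942
row [-367.4    5.5 -580.6] [-0.  54.8  0. ]
[[0.555 0.371 0.03 ]
 [0.534 0.22  0.03 ]
 [0.361 0.248 0.03 ]
 [0.384 0.396 0.03 ]] [0.45866038 0.30866385 0.03      ]
-8.904660135453643 0.1741122103870743
0.150691453945172
-60 -1 [470. 274.] [329. 267.]
-60 1 [354. 250.] [419. 218.]
-67 -1 [468. 279.] [327. 261.]
-67 1 [357. 244.] [422. 223.]
-74 -1 [465. 285.] [325. 255.]
-74 1 [360. 239.] [424. 229.]
```

```bash
python3 -m creep '[[-35,5,-55,0,5,0,0],[-70,5,-110,0,12,0,0],[-105,5,-165,0,20,0,0],[-140,5,-220,0,28,0,0],[-175,5,-275,0,36,0,0]]'; python3 -c "
from h import *
to(.607,.044,.2,22)"
```

```text
time: 1.72
tool_pos: [0.3451, 0.3104, 0.2008]
ee_rot: [-1.571, -0.001, 0.707]
wrist_force: [-0.2, 1.3, -0.3]
width: 0.0942
t 1.73 p [0.3451 0.3104 0.2008] yaw [-90.   -0.1  40.5] F [-0.2  1.3 -0.3] w 0.0942
row [  25.9    0.8 -372.7] [-0.  18.5  0.1]
```

```bash
python3 -m creep '[[5,0,-60,0,3,0,0],[10,0,-120,0,7,0,0],[15,0,-180,0,11,0,0],[20,0,-240,0,15,0,0],[24,0,-300,0,18,0,0]]'; python3 -m creep '[[0,0,-20,0,0,0,0],[0,0,-20,0,0,0,0]]'; python3 -c "
from h import *
to(.607,.044,.2,22)"
```

```text
time: 2.35
tool_pos: [0.5594, 0.0989, 0.2006]
ee_rot: [-1.571, -0.001, 0.395]
wrist_force: [0.1, 0.7, -0.9]
width: 0.0943
time: 2.6
tool_pos: [0.5657, 0.0812, 0.2001]
ee_rot: [-1.57, 0.001, 0.396]
wrist_force: [0.1, 0.7, 0.2]
width: 0.0937
t 2.6 p [0.5657 0.0812 0.2001] yaw [-89.9   0.1  22.7] F [0.1 0.7 0.2] w 0.0937
row [ 23.7   0.  -50.2] [-0.1  0.7 -0.1]
```

```bash
python3 -m creep '[[12,0,-25,0,0,0,0],[24,0,-50,0,1,0,0],[24,0,-50,0,1,0,0],[24,0,-50,0,1,0,0]]'; python3 -c "
from h import *
to(.607,.044,.113,22)
snap('top','t1');s=snap('scene','s1')
u,v=pix(s,[.607,.044,.15]).astype(int); cv2.imwrite('pics/s1c.png',cv2.resize(s['color'][v-70:v+70,u-90:u+90],None,fx=4,fy=4))
for d in robot.spot_in('key','scene'): print(d)
"
```

```text
time: 3.1
tool_pos: [0.6063, 0.0469, 0.2008]
ee_rot: [-1.57, -0.0, 0.382]
wrist_force: [-0.9, 0.2, -0.5]
width: 0.0943
t 3.1 p [0.6063 0.0469 0.2008] yaw [-89.9  -0.   21.9] F [-0.9  0.2 -0.5] w 0.0943
row [-0.4 87.8 -3.1] [-0.1 -0.1  0. ]
{'point': [0.7426, -0.024, 0.0992], 'p': 0.89}
{'point': [0.611, 0.0542, 0.1249], 'p': 0.6}
{'point': [0.486, -0.1499, 0.0744], 'p': 0.5}
```

View pics/s1c.png

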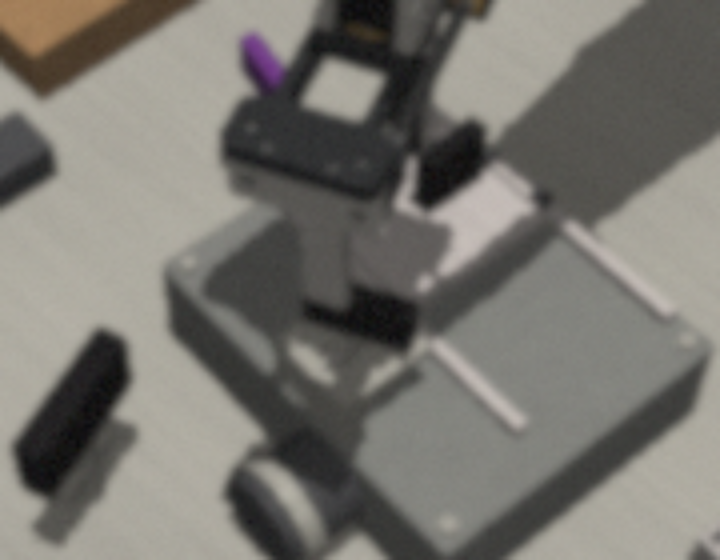

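The open fingers straddle the seated key's wing at about (355,320) in the crop. Next I descend.

```bash
python3 -m creep '[[0,25,-3,0,0,0,0],[0,50,-3,0,0,0,0],[0,75,-3,0,0,0,0],[0,88,-3,0,0,0,0],[0,88,-3,0,0,0,0]]';  python3 -m creep '[[0,0,0,0,0,0,120],[0,0,0,0,0,0,180],[0,0,0,0,0,0,255],[0,0,0,0,0,0,255],[0,0,0,0,0,0,255]]'; python3 -m creep '[[0,0,0,0,0,0,255],[0,0,0,0,0,0,255]]';python3 -c "
from h import *
to(.607,.044,.113,22)"
```

```text
time: 3.88
tool_pos: [0.6076, 0.0428, 0.1116]
ee_rot: [-1.57, 0.002, 0.381]
wrist_force: [0.1, 0.1, -1.0]
width: 0.0943
time: 4.5
tool_pos: [0.6085, 0.0424, 0.1126]
ee_rot: [-1.571, -0.0, 0.38]
wrist_force: [-0.1, -0.7, -0.5]
width: 0.0476
time: 4.75
tool_pos: [0.6084, 0.0424, 0.1124]
ee_rot: [-1.571, 0.0, 0.38]
wrist_force: [0.2, -0.3, -0.0]
width: 0.0273
t 4.75 p [0.6084 0.0424 0.1124] yaw [-90.    0.   21.8] F [ 0.2 -0.3 -0. ] w 0.0273
row [-0.7 -0.6  2. ] [-0.  -0.2 -0. ]
```

```bash
python3 -m creep '[[0,0,0,0,0,0,255],[0,0,0,0,0,0,255],[0,0,0,0,0,0,255]]';python3 -c "
from h import *
to(.607,.044,.113,22)"
```

```text
time: 5.12
tool_pos: [0.6086, 0.0425, 0.1125]
ee_rot: [-1.571, -0.0, 0.38]
wrist_force: [-0.2, -0.0, -0.6]
width: 0.0141
t 5.12 p [0.6086 0.0425 0.1125] yaw [-90.   -0.   21.8] F [-0.2 -0.  -0.6] w 0.0141
row [-0.9 -0.5  2. ] [ 0.  -0.2  0. ]
```

Gripped at 14.1 mm wide. Now I turn counter-clockwise, which is negative about tool y.

```bash
python3 -m creep '[[0,0,0,0,-6,0,255],[0,0,0,0,-12,0,255],[0,0,0,0,-18,0,255],[0,0,0,0,-24,0,255],[0,0,0,0,-24,0,255]]';python3 -c "
from h import *
to(.607,.044,.113,84.8)
print(robot.get_obs()['wrist_torque'])"
```

```text
time: 5.75
tool_pos: [0.6092, 0.0427, 0.1125]
ee_rot: [-1.572, -0.002, 0.798]
wrist_force: [2.9, 0.8, -2.3]
width: 0.0136
t 5.75 p [0.6092 0.0427 0.1125] yaw [-90.1  -0.1  45.7] F [ 2.9  0.8 -2.3] w 0.0136
row [-0.6 -0.5  2.5] [  0.1 -39.1   0.1]
[ 0.18594704 -0.63973029 -0.01921031]
```

```bash
python3 -m creep '[[0,0,0,0,-6,0,255],[0,0,0,0,-12,0,255],[0,0,0,0,-18,0,255],[0,0,0,0,-24,0,255],[0,0,0,0,-24,0,255]]';python3 -c "
from h import *
to(.607,.044,.113,84.8)
print(robot.get_obs()['wrist_torque'])"
```

```text
time: 6.38
tool_pos: [0.6095, 0.0432, 0.1128]
ee_rot: [-1.573, -0.003, 1.216]
wrist_force: [4.3, 2.6, -1.4]
width: 0.0136
t 6.38 p [0.6095 0.0432 0.1128] yaw [-90.1  -0.1  69.6] F [ 4.3  2.6 -1.4] w 0.0136
row [-0.1 -0.2  2.7] [  0.1 -15.2   0.1]
[ 0.62630694 -1.03515496 -0.01336911]
```

```bash
python3 -m creep '[[0,0,0,0,-5,0,255],[0,0,0,0,-10,0,255],[0,0,0,0,-15,0,255],[0,0,0,0,-15,0,255]]';python3 -c "
from h import *
to(.607,.044,.113,84.8)
print(robot.get_obs()['wrist_torque'])
s=snap('top','t2')
u,v=pix(s,[.607,.044,.15]).astype(int); cv2.imwrite('pics/t2c.png',cv2.resize(s['color'][v-60:v+60,u-80:u+80],None,fx=5,fy=5))
s=snap('scene','s2')
u,v=pix(s,[.607,.044,.13]).astype(int); cv2.imwrite('pics/s2c.png',cv2.resize(s['color'][v-60:v+60,u-80:u+80],None,fx=5,fy=5))
"
```

```text
time: 6.88
tool_pos: [0.6096, 0.0437, 0.1128]
ee_rot: [-1.574, -0.003, 1.478]
wrist_force: [5.3, 4.1, -1.3]
width: 0.0135
t 6.88 p [0.6096 0.0437 0.1128] yaw [-90.2  -0.2  84.7] F [ 5.3  4.1 -1.3] w 0.0135
row [ 0.  -0.2  2.6] [ 0.2 -0.1  0.2]
[ 0.84174817 -1.05803062  0.01240845]
```

View pics/s2c.png

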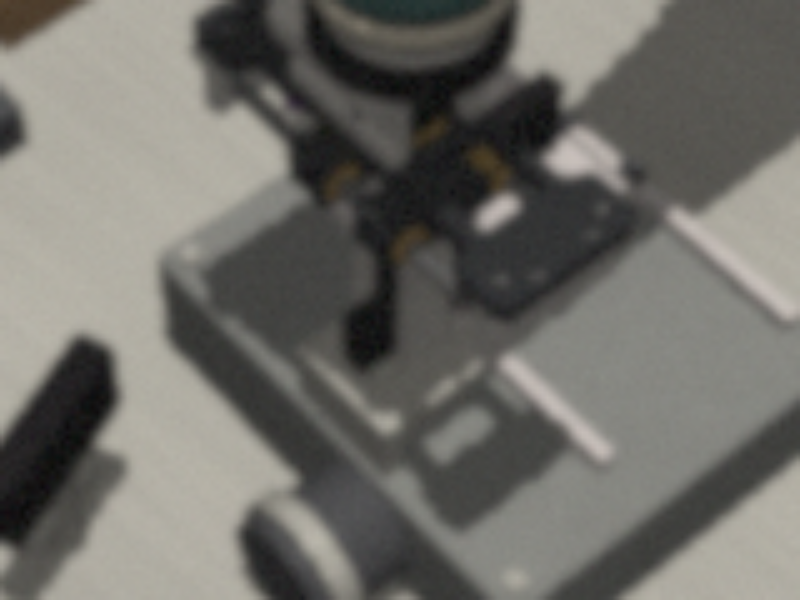

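View pics/t2c.png

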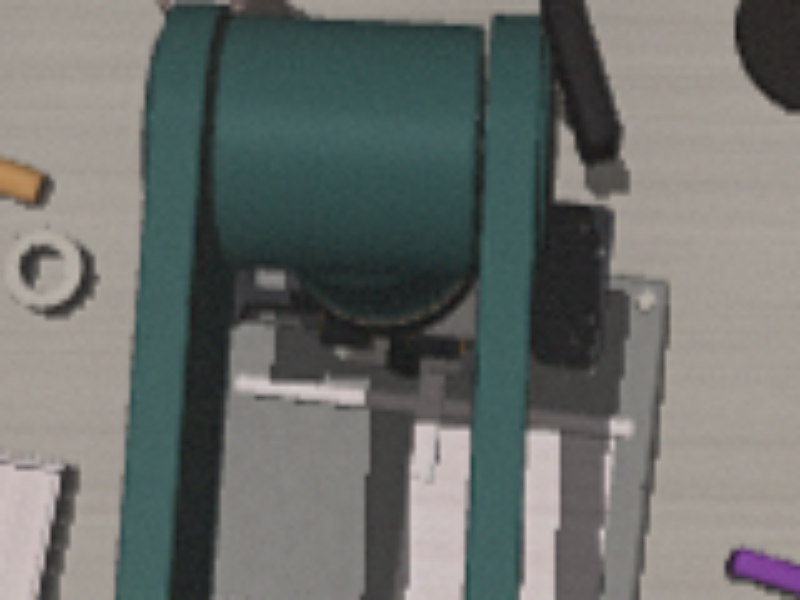

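The wing end, at about (365,345) in the scene crop, now lies along the slot. A small lateral shift should relieve the force, then I lift.

```bash
python3 -m creep '[[1,0,-1.5,0,0,0,255],[1,0,-1.5,0,0,0,255],[1,-4,-1.5,0,0,0,255],[1,-8,-1.5,0,0,0,255],[1,-8,-1.5,0,0,0,255]]';python3 -c "
from h import *
to(.607,.044,.2,84.8)
print(robot.get_obs()['wrist_torque'])"
```

```text
time: 7.6
tool_pos: [0.6095, 0.0433, 0.1207]
ee_rot: [-1.57, -0.0, 1.479]
wrist_force: [-0.3, 3.0, -0.8]
width: 0.0139
t 7.6 p [0.6095 0.0433 0.1207] yaw [-89.9  -0.   84.8] F [-0.3  3.  -0.8] w 0.0139
row [  0.5 -79.3   2.6] [-0.1 -0.   0. ]
[ 0.65400638 -0.29107513 -0.02571904]
```

```bash
python3 -m creep '[[1,-8,0,0,0,0,255],[1,-16,0,0,0,0,255],[1,-24,0,0,0,0,255],[1,-32,0,0,0,0,255],[1,-32,0,0,0,0,255]]';python3 -c "
from h import *
to(.609,.045,.21,84.8)
print(robot.get_obs()['wrist_torque'])"
```

```text
time: 8.22
tool_pos: [0.6107, 0.044, 0.1538]
ee_rot: [-1.573, 0.0, 1.479]
wrist_force: [0.9, -0.4, -0.5]
width: 0.014
t 8.22 p [0.6107 0.044  0.1538] yaw [-90.1   0.   84.8] F [ 0.9 -0.4 -0.5] w 0.014
row [  0.8 -56.2   1.6] [ 0.1 -0.  -0. ]
[0.02773792 0.02560918 0.01314179]
```

```bash
python3 -m creep '[[0,-20,0,0,0,0,255],[0,-40,0,0,0,0,255],[0,-60,0,0,0,0,255],[0,-80,0,0,0,0,255],[0,-80,0,0,0,0,255]]';python3 -c "
from h import *
to(.463,.313,.235,81)
s=snap('scene','s3')
u,v=pix(s,[.607,.044,.2]).astype(int); cv2.imwrite('pics/s3c.png',cv2.resize(s['color'][v-60:v+100,u-80:u+80],None,fx=3.7,fy=3.7))
"
```

```text
time: 8.85
tool_pos: [0.6109, 0.0442, 0.2344]
ee_rot: [-1.575, -0.0, 1.48]
wrist_force: [-0.2, -0.2, -0.5]
width: 0.0134
t 8.85 p [0.6109 0.0442 0.2344] yaw [-90.2  -0.   84.8] F [-0.2 -0.2 -0.5] w 0.0134
row [254.2  -1.2 171.8] [0.2 3.8 0. ]
```

View pics/s3c.png

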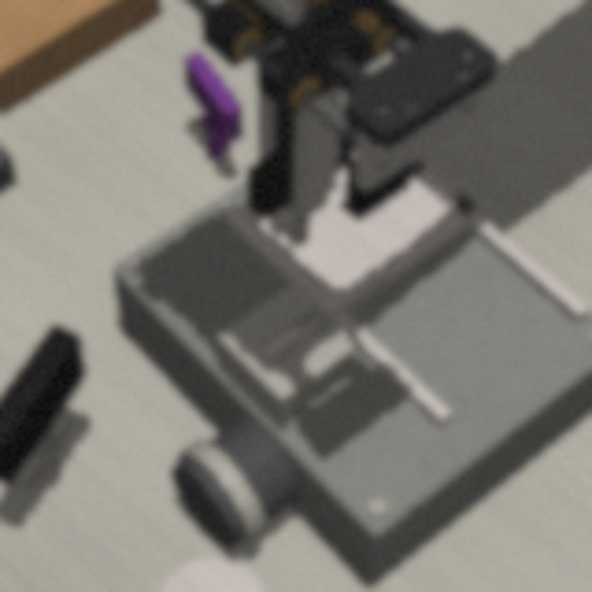

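The key is out, with its shaft and cross-bar hanging clear of the empty slot. I carry it to the tray and turn the jaws along the tray's long side.

```bash
python3 -m creep '[[25,0,17,0,10,0,255],[55,0,37,0,20,0,255],[90,0,61,0,30,0,255],[125,0,85,0,40,0,255],[160,0,109,0,50,0,255]]';python3 -c "
from h import *
to(.461,.313,.235,-9)"
```

```text
time: 9.52
tool_pos: [0.5147, 0.2143, 0.2306]
ee_rot: [-1.57, 0.003, 0.601]
wrist_force: [0.7, 0.7, -1.1]
width: 0.0139
t 9.53 p [0.5147 0.2143 0.2306] yaw [-89.9   0.2  34.4] F [ 0.7  0.7 -1.1] w 0.0139
row [ 11.5  -4.4 111.7] [ 0.  43.4 -0.2]
```

```bash
python3 -m creep '[[3,-2,28,0,10,0,255],[6,-2,56,0,20,0,255],[9,-2,84,0,30,0,255],[11,-2,112,0,40,0,255],[11,-2,112,0,43,0,255]]';python3 -m creep '[[0,0,0,0,0,0,255]]';python3 -c "
from h import *
to(.461,.313,.05,-9)"
```

```text
time: 10.15
tool_pos: [0.4595, 0.313, 0.2326]
ee_rot: [-1.572, 0.003, -0.143]
wrist_force: [-0.2, 0.0, -1.1]
width: 0.0138
time: 10.28
tool_pos: [0.4605, 0.3117, 0.2328]
ee_rot: [-1.573, 0.002, -0.142]
wrist_force: [1.1, -0.9, -1.2]
width: 0.0139
t 10.28 p [0.4605 0.3117 0.2328] yaw [-90.1   0.1  -8.2] F [ 1.1 -0.9 -1.2] w 0.0139
row [  0.7 182.8   1.7] [ 0.1  0.8 -0.1]
```

```bash
python3 -m creep '[[0,40,1,0,0,0,255],[0,85,1,0,0,0,255],[0,130,1,0,0,0,255],[0,165,1,0,0,0,255],[0,170,1,0,0,0,255]]';python3 -m creep '[[0,4,0,0,0,0,255],[0,8,0,0,0,0,255],[0,12,0,0,0,0,255],[0,12,0,0,0,0,255]]';python3 -c "
from h import *
to(.461,.313,.048,-9)"
```

```text
time: 10.9
tool_pos: [0.459, 0.3109, 0.0604]
ee_rot: [-1.576, 0.007, -0.144]
wrist_force: [0.7, -1.1, -1.0]
width: 0.0141
time: 11.4
tool_pos: [0.4616, 0.3129, 0.0528]
ee_rot: [-1.57, -0.0, -0.143]
wrist_force: [-0.8, 0.1, -1.2]
width: 0.0138
t 11.4 p [0.4616 0.3129 0.0528] yaw [-90.   -0.   -8.2] F [-0.8  0.1 -1.2] w 0.0138
row [-0.6  4.8  0.1] [-0.   0.8  0. ]
```

```bash
python3 -m creep '[[0,2,0,0,0,0,255],[0,4,0,0,0,0,255],[0,5,0,0,0,0,255],[0,5,0,0,0,0,255]]';python3 -c "
from h import *
to(.461,.313,.048,-9)
s=snap('scene','s4')
u,v=pix(s,[.461,.313,.05]).astype(int); cv2.imwrite('pics/s4c.png',cv2.resize(s['color'][v-80:v+60,u-80:u+80],None,fx=4,fy=4))"
```

```text
time: 11.9
tool_pos: [0.4613, 0.3127, 0.0473]
ee_rot: [-1.571, 0.0, -0.144]
wrist_force: [-0.2, -0.4, -1.4]
width: 0.0139
t 11.9 p [0.4613 0.3127 0.0473] yaw [-90.    0.   -8.2] F [-0.2 -0.4 -1.4] w 0.0139
row [-0.4 -0.7  0.2] [ 0.   0.8 -0. ]
```

View pics/s4c.png

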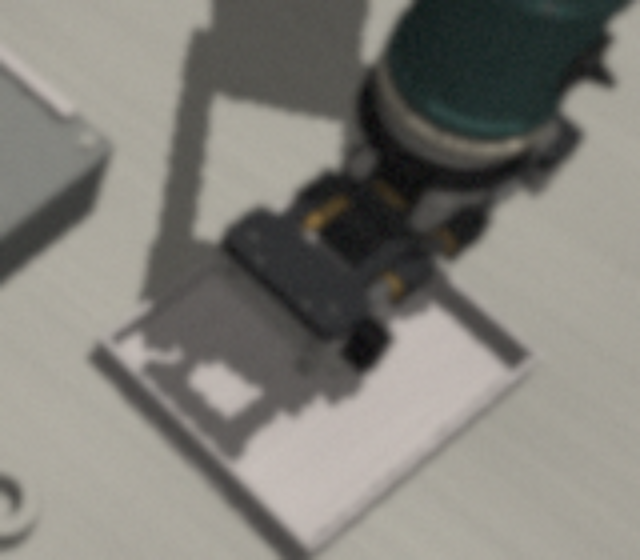

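The key is in the tray's middle, with its wing end at (365,345). I ease down to contact and release.

```bash
python3 -m creep '[[0,1,0,0,0,0,255],[0,2,0,0,0,0,255],[0,2,0,0,0,0,255]]'; python3 -m creep '[[0,0,0,0,0,0,235],[0,0,0,0,0,0,215],[0,0,0,0,0,0,200],[0,0,0,0,0,0,180],[0,0,0,0,0,0,160]]'; python3 -m creep '[[0,0,0,0,0,0,100],[0,0,0,0,0,0,40],[0,0,0,0,0,0,0],[0,0,0,0,0,0,0],[0,0,0,0,0,0,0]]';python3 -c "
from h import *
to(.461,.313,.2,-9)
s=snap('scene','s5')
u,v=pix(s,[.461,.313,.05]).astype(int); cv2.imwrite('pics/s5c.png',cv2.resize(s['color'][v-80:v+60,u-80:u+80],None,fx=4,fy=4))"
```

```text
time: 12.32
tool_pos: [0.4616, 0.3129, 0.0464]
ee_rot: [-1.57, -0.001, -0.143]
wrist_force: [-1.6, -1.3, 5.0]
width: 0.014
time: 12.95
tool_pos: [0.4613, 0.3127, 0.0452]
ee_rot: [-1.571, 0.0, -0.144]
wrist_force: [0.6, 0.8, 0.3]
width: 0.0331
time: 13.58
tool_pos: [0.4614, 0.3128, 0.0455]
ee_rot: [-1.571, -0.0, -0.143]
wrist_force: [-0.1, -0.4, 0.1]
width: 0.0813
t 13.57 p [0.4614 0.3128 0.0455] yaw [-90.   -0.   -8.2] F [-0.1 -0.4  0.1] w 0.0813
row [  -0.4 -154.5    0.2] [-0.   0.8  0. ]
```

View pics/s5c.png

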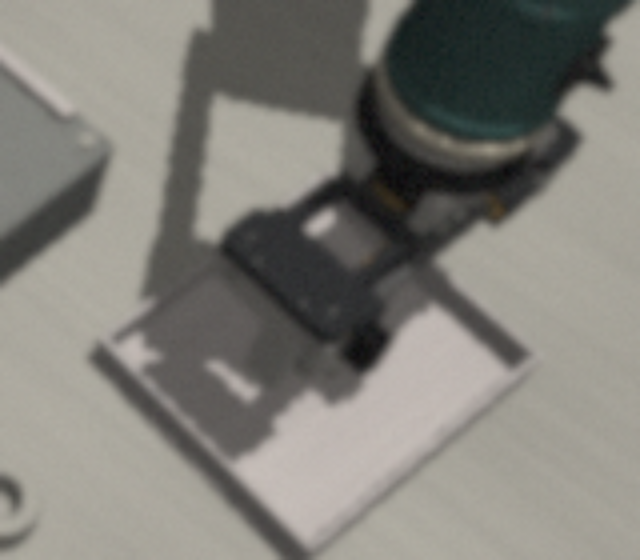

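The key stands upright, with its wing end still at (365,345). I retreat straight up.

```bash
python3 -m creep '[[0,-5,0,0,0,0,0],[0,-20,0,0,0,0,0],[0,-50,0,0,0,0,0],[0,-90,0,0,0,0,0],[0,-130,0,0,0,0,0]]';python3 -c "
from h import *
to(.485,0,.2,84.8)
s=snap('scene','s6')
u,v=pix(s,[.461,.313,.05]).astype(int); cv2.imwrite('pics/s6c.png',cv2.resize(s['color'][v-80:v+60,u-80:u+80],None,fx=4,fy=4))
for d in robot.landmark_of('key','scene')+robot.spot_in('key','scene'): print(d)"
```

```text
time: 14.25
tool_pos: [0.4615, 0.3128, 0.1781]
ee_rot: [-1.57, -0.001, -0.144]
wrist_force: [-0.0, 0.8, 0.7]
width: 0.0939
t 14.25 p [0.4615 0.3128 0.1781] yaw [-89.9  -0.1  -8.2] F [-0.   0.8  0.7] w 0.0939
row [  68.   -22.2 -306.2] [  0.  -93.    0.1]
{'point': [0.4617, 0.3132, 0.001], 'p': 0.73}
{'point': [0.74, -0.0329, 0.0022], 'p': 0.58}
{'point': [0.4827, -0.1448, 0.0012], 'p': 0.5}
{'point': [0.4884, -0.1385, 0.0655], 'p': 0.74}
{'point': [0.4673, 0.3177, 0.0659], 'p': 0.73}
```

View pics/s6c.png

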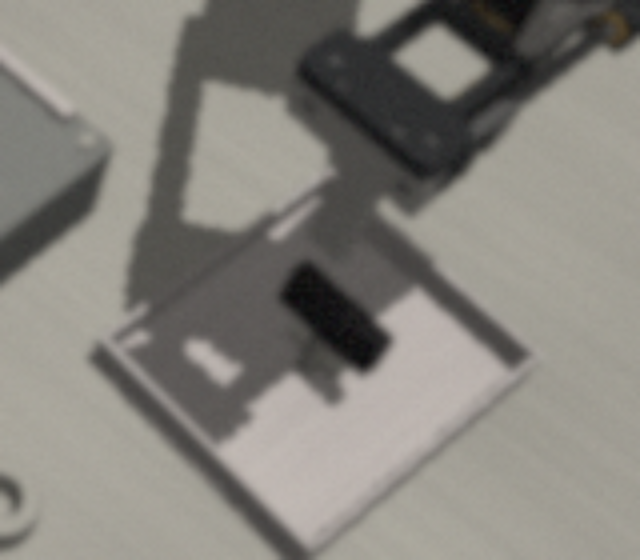

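The key stands free at the tray centre: landmark (0.462, 0.313), p 0.73. Next is the gate tab.

```bash
python3 -m creep '[[14,-20,-55,0,-10,0,0],[28,-22,-110,0,-20,0,0],[42,-22,-165,0,-30,0,0],[54,-22,-220,0,-40,0,0],[68,-22,-270,0,-50,0,0]]';python3 -c "
from h import *
to(.486,0,.2,84.8)"
```

```text
time: 15.02
tool_pos: [0.4888, 0.0399, 0.1961]
ee_rot: [-1.569, 0.002, 0.71]
wrist_force: [0.4, 0.0, 0.5]
width: 0.0941
t 15.03 p [0.4888 0.0399 0.1961] yaw [-89.9   0.1  40.7] F [0.4 0.  0.5] w 0.0941
row [-28.2  -3.9 -28.4] [ -0.1 -44.1  -0. ]
```

```bash
python3 -m creep '[[-7,-2,-7,0,-10,0,0],[-14,-4,-14,0,-20,0,0],[-21,-4,-21,0,-30,0,0],[-28,-4,-28,0,-40,0,0],[-28,-4,-28,0,-44,0,0]]';python3 -m creep '[[0,0,0,0,0,0,0],[0,0,0,0,0,0,0]]';python3 -c "
from h import *
snap('top','t7');s=snap('scene','s7')
for c in ('top','scene'):
  for d in robot.landmark_of('gate_tab',c): print(d)
u,v=pix(s,[.485,0,.12]).astype(int); cv2.imwrite('pics/s7c.png',cv2.resize(s['color'][v-70:v+70,u-80:u+80],None,fx=4,fy=4))
to(.486,-0.001,.092,84.8)"
```

```text
time: 15.65
tool_pos: [0.4857, 0.0015, 0.1999]
ee_rot: [-1.568, 0.0, 1.474]
wrist_force: [-0.9, 0.0, 0.2]
width: 0.0941
time: 15.9
tool_pos: [0.4861, 0.0022, 0.2007]
ee_rot: [-1.569, -0.0, 1.472]
wrist_force: [1.7, -0.3, -0.3]
width: 0.0939
{'point': [0.4841, -0.0021, 0.1248], 'p': 0.92}
t 16.1 p [0.4865 0.0022 0.2013] yaw [-90.   -0.   84.4] F [ 0.1  0.1 -0.5] w 0.0943
row [-3.300e+00  1.093e+02  1.000e-01] [-0.  -0.4  0. ]
```

View pics/s7c.png

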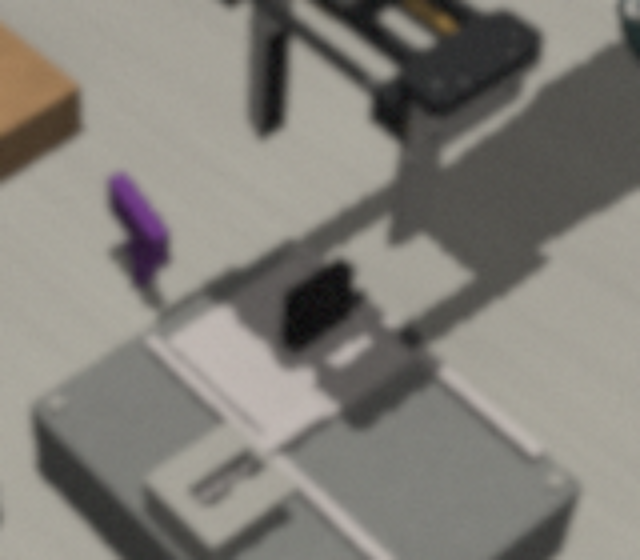

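The fingers are above the black tab, which is at (320,300) in the crop. The tab landmark is (0.484, -0.002, 0.125), which agrees with the earlier measurement. I descend and close.

```bash
python3 -m creep '[[-3,25,0,0,0,0,0],[-3,50,0,0,0,0,0],[-3,75,0,0,0,0,0],[-3,100,0,0,0,0,0],[-3,109,0,0,0,0,0]]';python3 -m creep '[[0,0,0,0,0,0,0],[0,0,0,0,0,0,100],[0,0,0,0,0,0,180],[0,0,0,0,0,0,255],[0,0,0,0,0,0,255]]'; python3 -m creep '[[0,0,0,0,0,0,255],[0,0,0,0,0,0,255],[0,0,0,0,0,0,255],[0,0,0,0,0,0,255],[0,0,0,0,0,0,255]]';python3 -c "
from h import *
to(.485,-0.002,.092,84.8)"
```

```text
time: 16.73
tool_pos: [0.4852, -0.0006, 0.0908]
ee_rot: [-1.568, -0.0, 1.473]
wrist_force: [-0.3, 0.2, 1.1]
width: 0.0942
time: 17.35
tool_pos: [0.4864, -0.0009, 0.0928]
ee_rot: [-1.571, -0.0, 1.473]
wrist_force: [-0.3, -0.6, -0.1]
width: 0.0571
time: 17.98
tool_pos: [0.4862, -0.0006, 0.0924]
ee_rot: [-1.571, -0.001, 1.473]
wrist_force: [-0.0, 1.4, -0.4]
width: 0.0139
t 17.98 p [ 0.4862 -0.0006  0.0924] yaw [-90.   -0.   84.4] F [-0.   1.4 -0.4] w 0.0139
row [-1.6  0.4  1.1] [-0.  -0.4  0. ]
```

```bash
python3 -m creep '[[4,0,0,0,0,0,255],[8,0,0,0,0,0,255],[12,0,0,0,0,0,255],[16,0,0,0,0,0,255],[20,0,0,0,0,0,255]]';python3 -m creep '[[0,0,0,0,0,0,255],[0,0,0,0,0,0,255]]';python3 -c "
from h import *
to(.485,-0.002,.092,84.8)"
```

```text
time: 18.6
tool_pos: [0.4881, 0.0182, 0.0924]
ee_rot: [-1.571, 0.002, 1.472]
wrist_force: [0.2, -6.4, -0.3]
width: 0.0136
time: 18.85
tool_pos: [0.4881, 0.0184, 0.0924]
ee_rot: [-1.571, 0.002, 1.472]
wrist_force: [-0.4, -6.0, 0.4]
width: 0.0136
t 18.85 p [0.4881 0.0184 0.0924] yaw [-90.    0.1  84.4] F [-0.4 -6.   0.4] w 0.0136
row [-20.6   0.5   1.1] [-0.  -0.4 -0.1]
```

At 19–20 mm the force is 6.0 N, and the spring law gives 6 N, so these agree. On to half travel.

```bash
python3 -m creep '[[4,0,0,0,0,0,255],[8,0,0,0,0,0,255],[12,0,0,0,0,0,255],[16,0,0,0,0,0,255],[20,0,0,0,0,0,255]]';python3 -m creep '[[1,0,0,0,0,0,255],[1,0,0,0,0,0,255],[1,0,0,0,0,0,255]]';python3 -c "
from h import *
to(.485,-0.002,.092,84.8)
s=snap('scene','s8');t=snap('top','t8')
u,v=pix(s,[.485,0.03,.1]).astype(int); cv2.imwrite('pics/s8c.png',cv2.resize(s['color'][v-70:v+70,u-80:u+80],None,fx=5,fy=4))
u,v=pix(t,[.485,0.03,.08]).astype(int); cv2.imwrite('pics/t8c.png',cv2.resize(t['color'][v-70:v+70,u-80:u+80],None,fx=5,fy=4))
for c in ('scene','top'):
  for d in robot.landmark_of('gate_tab',c)+robot.landmark_of('key',c): print(c,d)
"
```

```text
time: 19.48
tool_pos: [0.49, 0.0371, 0.0925]
ee_rot: [-1.571, 0.004, 1.472]
wrist_force: [-0.7, -8.8, -0.4]
width: 0.0138
time: 19.85
tool_pos: [0.49, 0.0382, 0.0924]
ee_rot: [-1.571, 0.004, 1.472]
wrist_force: [-1.4, -8.8, 0.9]
width: 0.0137
t 19.85 p [0.49   0.0382 0.0924] yaw [-90.    0.2  84.3] F [-1.4 -8.8  0.9] w 0.0137
row [-40.5   0.6   1. ] [-0.  -0.5 -0.2]
scene {'point': [0.4918, 0.0359, 0.124], 'p': 0.56}
scene {'point': [0.4838, -0.1466, 0.0039], 'p': 0.81}
scene {'point': [0.7429, -0.0358, 0.0029], 'p': 0.64}
scene {'point': [0.4628, 0.3144, -0.0021], 'p': 0.63}
top {'point': [0.6247, -0.2448, 0.0024], 'p': 0.72}
top {'point': [0.7915, -0.1772, 0.0003], 'p': 0.26}
top {'point': [0.7391, -0.037, -0.0002], 'p': 0.73}
top {'point': [0.4616, 0.3162, 0.0014], 'p': 0.65}
top {'point': [0.4858, -0.1457, 0.0001], 'p': 0.48}
```

View pics/s8c.png

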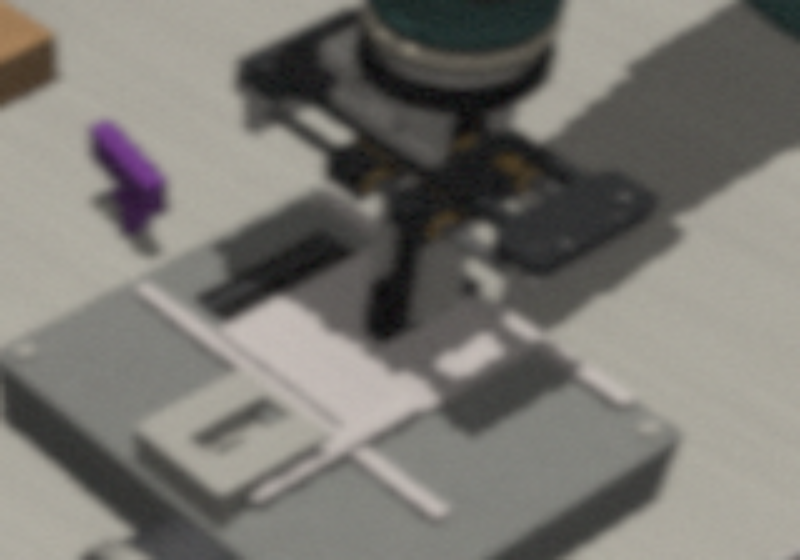

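View pics/t8c.png

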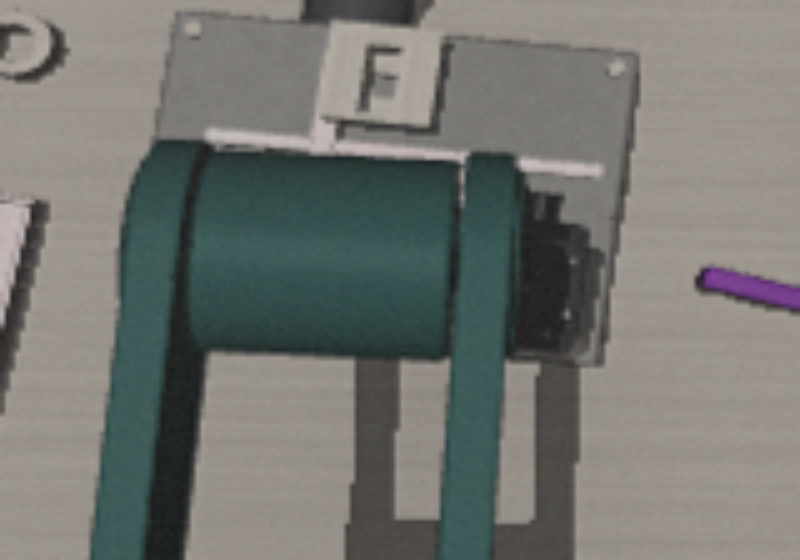

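Tab travel by TCP is 39 mm, the spring force of 8.8 N implies about 39 mm, and the tab landmark moved about 38 mm. The key is still at (0.462, 0.315) in the tray. One more settling check, then I hand in.

```bash
python3 -m creep '[[0,0,0,0,0,0,255],[0,0,0,0,0,0,255],[0,0,0,0,0,0,255]]' && python3 -c "
from h import *
print(robot.close_job()); st()"
```

```text
time: 20.52
tool_pos: [0.49, 0.0382, 0.0924]
ee_rot: [-1.571, 0.004, 1.472]
wrist_force: [-1.0, -8.0, -0.1]
width: 0.014
the job is handed in; nothing more can be done
None
the job is handed in; nothing more can be done
```

The job is handed in at about 20.5 s of the 61 s allowed. The key is out and in the tray, and the gripper is holding the gate at about half travel.

- **Key:** I turned it about 63° counter-clockwise until the wing lay along the slot, then lifted it straight out and let it go in the tray. It stands upright near the tray centre, not on its side. Both cameras still place it there, at about (0.462, 0.315).
- **Gate:** The gripper closed on the black tab and pulled it slowly open, and it stayed steady before hand-in.

| Check | Gate opening |
|---|---|
| TCP travel | about 39 mm |
| Spring force (8.0–8.8 N) | about 33–39 mm |
| Tab landmark shift, scene camera | about 37 mm |

- **What disagreed or could not be checked:** The low spring-force figure comes from the noisy last force reading (8.0 N), although the tool had not moved since the 8.8 N reading. In the last pictures the arm hid the tab from the top camera, which reported a stray tab elsewhere. I could not read the pointer against the half-travel mark either.
- **Bystanders:** I never touched them on purpose, and no unexpected forces showed. I did not measure their positions again at the end.

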